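Put the fourth tin behind the push-latched door

ROBOT

A 7-joint arm with a two-finger parallel gripper is mounted at the origin on the work surface. World frame = base frame: x ahead of the robot, y to its left, z up, the work surface at z = 0. Lengths are in m, angles in rad, forces in N, time in s.
With the tool pointing down it reaches from about 0.4 to 0.85 m from the base axis. Payload 10.4 kg.
Tool frame: the origin (TCP) lies midway between the tips of the shut fingers; the grasp point (between the pads) lies 19 mm behind it; z points along the fingers, y is the line along which they close (so a half turn about z gives the same grasp; the last joint's range is limited). The gripper opens to 85 mm and grips with 20 to 120 N. Pads are 22 mm wide; open, the fingers measure 114 mm over their backs; the gripper's body (76 mm by 85 mm) begins 54 mm behind the grasp point. The pads swing forward as they close: fully open they stand 13 mm farther back than shut.
Start: joints at [1.258, 0.332, -0.065, 1.46, 0.022, 1.35, -0.088], TCP at [0.179, -0.599, 0.231] pointing down, gripper open.
Joint ranges: [-2.6, 2.6], [-0.5, 2.12], [-1.47, 1.34], [0.16, 2.42], [-1.27, 4.41], [0.06, 2.06], [-2.6, 2.6]. Speed limits (rad/s): [2.22, 2.22, 2.79, 2.79, 3.14, 3.14, 3.14].

INTERFACE

Orientations are given as a unit quaternion [x, y, z, w].
In Python, from workcell import get_obs, camera, camera_params, hand_in gives the robot as it stands.
- The arm moves only by the tool carry_out, never from a script. Its argument "commands" is a list that holds one entry, the list of rows, each a list of 6 numbers: the shift along the tool's x, y, z in units of 40 mm (1.0 is 40 mm), then the turn, a rotation vector about the tool's x, y, z in units of 6 degrees (1.0 is 6 degrees). In form: [[[x, y, z, ax, ay, az], ...]]. A call has 1 to 20 rows; each row shifts and turns the commanded pose from where the row before left it, along the tool's axes as they then stand; what a row does not reach is not made up. A row lasts 1/12 s, in which the tool goes at most 41.7 mm and 7.16 degrees, less where a joint would pass 70% of its speed; a pose out of reach is approached as far as the arm can. A call is refused whole if a number of a shift passes 1 or a number of a turn 1, either way. A call with a gripper value outside its range is refused whole. "hand" is the closure, from -1 (fully open) to 1 (shut), set as the call begins (left out, the last holds). The fingers move at their own pace and stop on an object; "force" is the grip in N (left out, the last holds). Time passes only in rows, so rows that do not move let the fingers close. It gives the time, the measured TCP pose, the force, the opening and the grip force at its end, in the units of the state.
- get_obs(): the state, without advancing time (a new reading comes with each control period).
- camera(name): name is "side" or "top" or "wrist"; returns the picture (400x640x3 uint8, red, green, blue); there is no depth.
- camera_params(name): a dict with "mtx" (3x3 intrinsics, pixels), "R" (3x3) and "t" (3): a world point X has camera coordinates R X + t. Camera axes: x right, y down, z forward; pixel columns grow to the right and rows downward; lengths in m; the calibration is good to about 2 mm. A picture is of the moment at which its call begins: read the wrist's pose just before it. camera_params takes no time and is no camera call; for the wrist camera it gives the pose at the moment of the call.
- hand_in(): hands the job in; it is judged then, once.
The state is a dict: "clock": time; "joint_pos": joint angles; "joint_velocities": joint speeds; "tau": joint torques, N m; "position": TCP position; "ee_rot": TCP orientation; "ft_force": force on the tool from outside, world axes, zero at the start; "torque": the same for the moment, N m; "grip_width": opening from 0.0 (shut) to 1.0 (fully open); "grasp_force": force on a finger pad.
Only numpy, scipy, OpenCV 4.12 (cv2) and the standard library are available. Lean on these libraries where they do the work, as an engineer would, in place of code of your own. Each camera call takes 0.05 s, during which the arm holds its last target. There are 200 camera calls.

TASK

The steel tin with the lid knob that stands out on the ledge belongs in the empty pocket of the plastic rack, under its sliding perspex door. Press the door home to release its push latch, slide it open, set the tin upright and fully down in the empty pocket without dropping it, then slide the door shut and press it home once more so that it latches and stays shut. Press only until you feel the rubber stop and never ram the door against it, let go of everything, and leave the other tins and the things on the ledge where they are.

Things in the scene. Friction and masses are not known exactly. Their poses are not given: they have to be found in the camera images.
- door (a joint): Travel of the clear sliding door, in m: 0 = shut and latched (as at the start), growing as it slides open (along the rack's -y) up to 0.150; negative while pressed in past the latched place. Past 0.030 it slides freely (under 2 N) and stays where it is left; over the last 28 mm a spring plunger resists shutting with 2 to 7 N. A latched door cannot be pulled open.
- tab (a point): Centre of the grey upright finger tab on top of the sliding door: 12 mm thick along the door's travel (y), 50 mm long across (x), standing 34 mm above the door's flat top, which lies 17 mm below this point. It moves with the door. Axes are the rack's: y along the long side towards the catch housing (the closing direction), z up.
- pocket (a point): Centre of the floor (8 mm above the ledge) of the empty pocket, next to the catch housing: 72 x 72 mm between 22 mm high ribs, uncovered when the door is open 100 mm or more. Above the ribs the side walls are 100 mm apart across x; they and the end wall, 40 mm to the +y side, rise to 104 mm, the door rails to 122 mm above the ledge. The next tin is 80 mm to -y. Axes: the rack's.
- rack: Low white and clear plastic rack fixed on the ledge, 116 x 328 mm, 122 mm high; origin under its centre. Four pockets in a row along y at -120, -40, 40 and 120 mm; the last is empty, the others hold tins. The -y half has a fixed clear cover, the +y half the sliding door, which opens out over the cover. At the +y end stands the catch housing.
- catch (a point): Centre of the top of the catch housing, a white box 60 x 72 mm and 132 mm high. Push latch inside: pressing the shut door along +y takes 5 to 8 N and toggles the latch 5 to 20 mm past the latched place; this depth differs each time and cannot be seen. Let go after a full press, a latched door springs out to about 0.03, an open one settles latched at 0. A short press changes nothing.
- stop: Rubber stop hidden in the catch housing, which the door meets 1 to 3.5 mm after the push latch has toggled (8 to 21 mm past the latched place). It gives about 1 mm per 12 N and should not take more than 12 N (the spring's 5 to 8 N come on top at the tab): stop pressing when it is felt.
- tin_knob (a point): Centre of the steel knob on the lid of the tin on the ledge: upright cylinder, 22 mm diameter, 22 mm high (its foot on the lid 11 mm below this point). The lid is fixed on; its diameter is 67 mm, the tin's body 64 mm, and the tin's foot lies 77 mm below this point. 0.2 to 0.4 kg.
- tin: The same tin, origin at the centre of its foot.
- tin_a: Tin of the same kind in the rack, under the fixed cover; leave alone.
- tin_b: Tin of the same kind in the rack, under the fixed cover; leave alone.
- tin_c: Tin of the same kind in the rack, under the sliding door beside the empty pocket; leave alone.
- tumbler: Steel tumbler, 72 mm across, 100 mm high, on the ledge, origin under its centre; leave alone.
- bowl: Small glass bowl, 104 mm across, 48 mm high, on the ledge, origin under its centre; leave alone.
- spatula: Silicone spatula lying on the ledge in front of the rack, 200 mm long; leave alone.
- jar: Glass jar with black cap, 60 mm across, 85 mm high, to the right of the rack; leave alone.
- spoon: Spoon lying on the ledge; leave alone.
Things that resemble listed ones, but are neither listed nor needed, are in the scene too. Leave any red look-alike of the tin alone.

How it is judged:
By the outcome, as a careful person would: the job done as asked, in the order asked, and still so for the second after the job is handed in, with the robot touching nothing.
It also fails if it takes over 72 s, if anything falls off the work surface, if the arm or the gripper's body presses on something with over 40 N, if the wrist force passes 120 N, or if a joint passes its speed limit or range.

## Working session

There is one attempt and no reset: what is moved stays moved. The work goes in short steps, Python scripts to look and compute and a tool call to move; the robot and the scene stay as the last step left them, time stands still between calls to the robot, and variables do not carry over. Pictures are saved under pics/ and viewed, at most 10 in all, crops included, and the job is handed in when it is done.

Besides the shell and the picture viewer there is one more tool, called as name(argument=value, ...) on one line, values as JSON. carry_out: Moves the arm, as the interface text tells. Its arguments: {"type":"object","properties":{"commands":{"type":"array"},"hand":{"type":"number"},"force":{"type":"number"}},"required":["commands"]}

```bash
mkdir -p pics
python3 - <<'E'
from workcell import *
import cv2,numpy as np
for n in("top","side"):
    p=camera_params(n);cv2.imwrite(f"pics/{n}0.png",camera(n)[:,:,::-1]);print(n,p["mtx"],p["R"],p["t"])
o=get_obs();print(o)
E
```

```text
top [[437.20054539   0.         324.43697282]
 [  0.         437.20054539 195.77776505]
 [  0.           0.           1.        ]] [[ 0.00230286 -0.99997288 -0.00699613]
 [-0.99759563 -0.00181268 -0.06927971]
 [ 0.06926515  0.00713885 -0.99757274]] [-0.00567708  0.47562673  1.43060076]
side [[468.90501982   0.         315.18689037]
 [  0.         468.90501982 208.54454357]
 [  0.           0.           1.        ]] [[ 0.94295672  0.33281173 -0.00830549]
 [ 0.21215102 -0.6199403  -0.75542437]
 [-0.256563    0.71057046 -0.65518322]] [-0.43286024 -0.01739851  1.37016044]
{'clock': 0.1, 'joint_pos': array([ 1.25837984,  0.33282035, -0.06469068,  1.46083265,  0.02160019,
        1.3499022 , -0.0885004 ]), 'joint_velocities': array([-0.0019008 , -0.00425162, -0.00042903, -0.00304843,  0.00153974,
        0.00015127,  0.00051442]), 'tau': array([ 1.90075960e-03, -6.26742411e+01,  4.93476272e-02, -3.92427778e+01,
        1.62407773e-02,  7.00968914e-03,  5.67320399e-06]), 'position': array([ 0.17850919, -0.59862497,  0.23059996]), 'ee_rot': array([ 9.89518274e-01,  1.44406318e-01, -1.20809665e-04, -6.21982331e-04]), 'ft_force': array([-0.44379478, -0.06674513, -0.27915712]), 'torque': array([-0.03473889,  0.01462676,  0.03666512]), 'grasp_force': 0.0, 'grip_width': 1.0019080327516636}
```

View pics/top0.png

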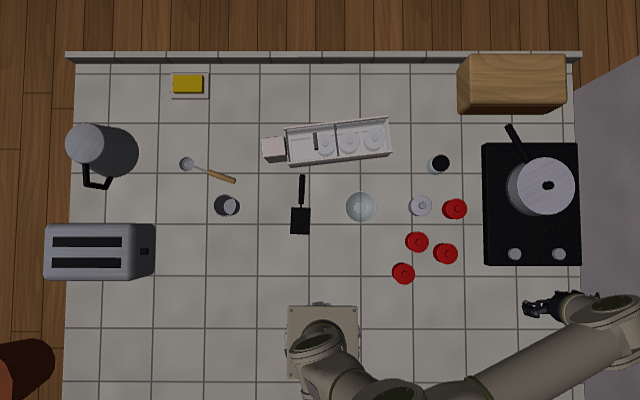

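View pics/side0.png

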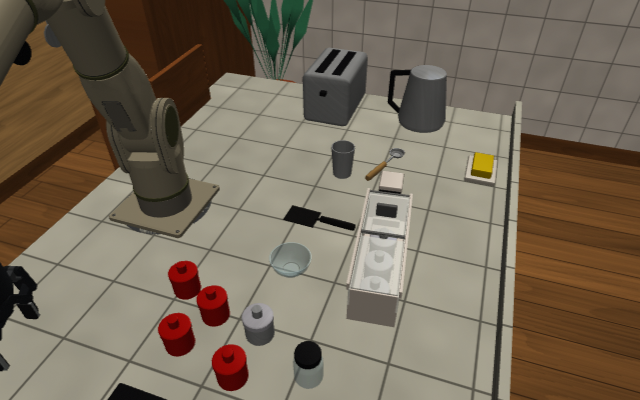

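The top view shows the rack, with its catch housing at about (273,150) and its tab at (316,141). The steel tin is at (420,205) with red look-alikes beside it. In the side view its knob is at about (257,313). I'll zoom in once to get exact pixels.

Run:
```python
import cv2,numpy as np
t=cv2.imread("pics/top0.png")[110:225,255:475];s=cv2.imread("pics/side0.png")[165:345,235:425]
t=cv2.resize(t,None,fx=3.6,fy=3.6,interpolation=cv2.INTER_CUBIC);cv2.imwrite("pics/tc.png",t)
s=cv2.resize(s,None,fx=3.3,fy=3.3,interpolation=cv2.INTER_CUBIC);cv2.imwrite("pics/sc.png",s)
```

```text
(no output)
```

View pics/tc.png

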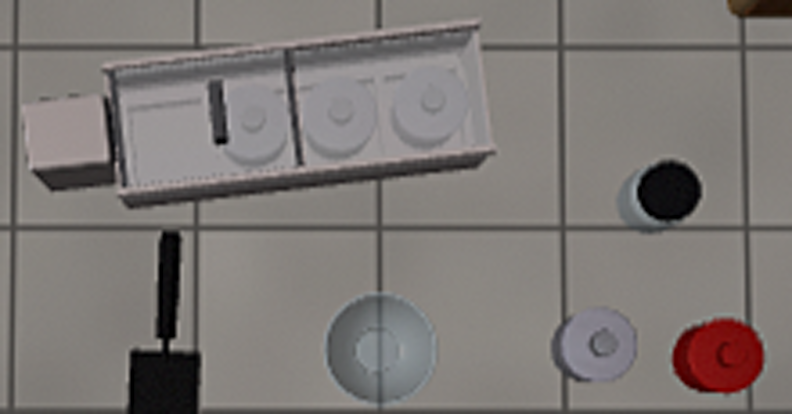

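View pics/sc.png

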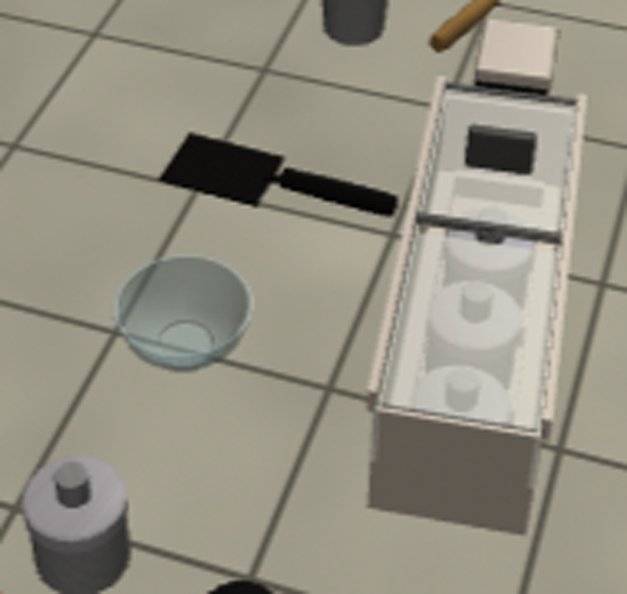

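The crops put the knob at top (422.5,204.7) and side (257,313), the tab at top (315.6,141.1) and side (387,210.5), and they also show the rack's rail corners. Next I'll cast rays through these points.

```bash
cat > h.py <<'E'
from workcell import *
import numpy as np,cv2
from scipy.spatial.transform import Rotation as Ro
def ray(n,u,p=None):
    p=p or camera_params(n);R=np.array(p["R"]);c=-R.T@np.array(p["t"])
    d=R.T@np.linalg.solve(p["mtx"],[u[0],u[1],1.]);return c,d
def plane(n,u,z,p=None):
    c,d=ray(n,u,p);return c+d*(z-c[2])/d[2]
def tri(a,b):
    (c,d),(e,f)=a,b;s=np.linalg.lstsq(np.c_[d,-f],e-c,rcond=None)[0]
    return (c+d*s[0]+e+f*s[1])/2,np.linalg.norm(c+d*s[0]-e-f*s[1])
E
python3 - <<'E'
from h import *
np.set_printoptions(precision=4,suppress=True)
T=lambda u:(255+u[0]/3.6,110+u[1]/3.6); S=lambda u:(235+u[0]/3.3,165+u[1]/3.3)
print("knob",plane("top",T((603,341)),.085),tri(ray("top",T((603,341))),ray("side",S((73,485)))))
print("tab",tri(ray("top",T((218,112))),ray("side",S((502,150)))),plane("top",T((218,112)),.15))
for u in [(104,66),(480,20),(495,152),(125,206)]:print("rack",plane("top",T(u),.122))
for u in [(22,102),(102,93),(110,153),(38,163)]:print("hous",plane("top",T(u),.132))
for u in [(438,78),(587,95),(550,425),(372,395)]:print("rackS",plane("side",S(u),.122))
for u in [(485,20),(557,27),(553,82),(477,72)]:print("housS",plane("side",S(u),.132))
print("red",plane("top",T((730,353)),.085),plane("top",(417,241),.085))
E
```

```text
knob [ 0.4433 -0.3135  0.085 ] (array([ 0.4431, -0.3163,  0.074 ]), np.float64(0.001640318606425834))
tab (array([0.6366, 0.0224, 0.1312]), np.float64(0.0011587099311535654)) [0.6324 0.0216 0.15  ]
rack [0.6779 0.1209 0.122 ]
rack [ 0.7183 -0.2032  0.122 ]
rack [ 0.6034 -0.2152  0.122 ]
rack [0.5564 0.1018 0.122 ]
hous [0.6444 0.1897 0.132 ]
hous [0.6522 0.1214 0.132 ]
hous [0.6005 0.1141 0.132 ]
hous [0.5918 0.1754 0.132 ]
rackS [0.5689 0.1013 0.122 ]
rackS [0.6833 0.118  0.122 ]
rackS [ 0.7213 -0.2102  0.122 ]
rackS [ 0.6106 -0.2232  0.122 ]
housS [0.5884 0.1745 0.132 ]
housS [0.6455 0.1839 0.132 ]
housS [0.6567 0.1127 0.132 ]
housS [0.5983 0.1059 0.132 ]
red [ 0.433 -0.424  0.085] [ 0.3297 -0.2948  0.085 ]
```

The rack yaw is about 0.126 rad, with the pocket near (0.629,0.066), the tab near (0.636,0.022) and the knob near (0.443,-0.315). I'll turn the tool so that x lies along rack y and y along rack x, and shut the fingers for pressing.

carry_out(commands=[[[0,0,0,0,0,-0.96],[0,0,0,0,0,-0.96],[0,0,0,0,0,-0.96],[0,0,0,0,0,-0.96],[0,0,0,0,0,-0.96],[0,0,0,0,0,-0.96],[0,0,0,0,0,-0.96],[0,0,0,0,0,-0.96],[0,0,0,0,0,-0.96],[0,0,0,0,0,-0.96],[0,0,0,0,0,-0.96],[0,0,0,0,0,-0.96],[0,0,0,0,0,-0.96],[0,0,0,0,0,-0.96]]], hand=1)

```text
clock: 1.27
position: [0.1785, -0.5987, 0.2308]
ee_rot: [0.659, 0.752, 0.0, -0.0]
ft_force: [-0.0, 0.9, -0.4]
grip_width: 0.0
grasp_force: 0.0
```

carry_out(commands=[[[0.7,0.7,0,0,0,0],[0.7,0.7,0,0,0,0],[0.7,0.7,0,0,0,0],[0.7,0.7,0,0,0,0],[0.7,0.7,0,0,0,0],[0.7,0.7,0,0,0,0],[0.7,0.7,0,0,0,0],[0.7,0.7,0,0,0,0],[0.7,0.7,0,0,0,0],[0.7,0.7,0,0,0,0],[0.7,0.7,0,0,0,0],[0.7,0.7,0,0,0,0],[0.7,0.7,0,0,0,0],[0.7,0.7,0,0,0,0],[0.7,0.7,0,0,0,0],[0.7,0.7,0,0,0,0],[0.7,0.7,0,0,0,0],[0,0.7,0,0,0,0],[0,0.7,0,0,0,0],[0,0,0,0,0,0]]])

```text
clock: 2.93
position: [0.649, -0.0579, 0.2292]
ee_rot: [0.66, 0.751, 0.0, -0.001]
ft_force: [-0.2, -0.3, -1.1]
grip_width: 0.002
grasp_force: 0.0
```

Run:
```python
from h import *
o=get_obs();print(o["position"],o["ee_rot"],o["joint_pos"],o["ft_force"])
p=camera_params("wrist");im=camera("wrist");cv2.imwrite("pics/w1.png",im[:,:,::-1]);np.savez("w1.npz",**p)
print(p, get_obs()["clock"])
```

```text
[ 0.6490011  -0.05792964  0.22915954] [ 6.60267384e-01  7.51029599e-01  3.33577053e-04 -1.18827089e-03] [ 0.50267246  0.47677791 -0.68211919  1.35588669  0.29509433  1.4125378
 -0.04215039] [-0.18974439 -0.34550369 -1.11066161]
{'mtx': array([[305.33308193,   0.        , 322.42395642],
       [  0.        , 305.33308193, 206.55338202],
       [  0.        ,   0.        ,   1.        ]]), 'R': array([[ 9.91845543e-01,  1.27445711e-01, -9.86507552e-05],
       [ 1.23235500e-01, -9.58881705e-01,  2.55653844e-01],
       [ 3.24873915e-02, -2.53581283e-01, -9.66768381e-01]]), 't': array([-0.63606109, -0.16771616,  0.33968546])} 2.9833
```

View pics/w1.png

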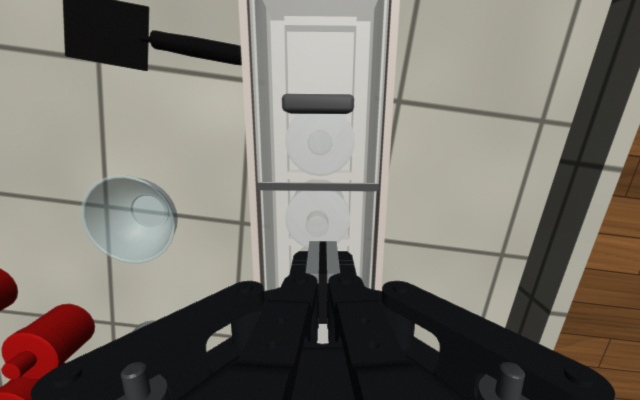

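The wrist view shows the tab at (282–354, 94–113), aligned with the image, and the empty pocket behind it. The shut fingertips are at (323,245).

Run:
```python
from h import *
np.set_printoptions(precision=4,suppress=True)
p=dict(np.load("w1.npz"));c=-p["R"].T@p["t"];print("cam",c)
yw=.126
def rk(X):
    d=X[:2]-[.644,-.053];return np.array([d@[np.cos(yw),np.sin(yw)],d@[-np.sin(yw),np.cos(yw)]])
tcp=np.array([.649,-.0579]);print("tcp rack",rk(tcp))
for n,u,z in [("tab top front",(318,113),.148),("tab l",(282,100),.148),("tab r",(354,100),.148),("tab back",(318,94),.148),("bar",(318,187),.12),("knobc",(320,142),.096),("knobb",(318,216),.096),("railL0",(241,5),.122),("railR0",(398,5),.122),("railL1",(253,230),.122),("railR1",(384,230),.122),
 ("pockL",(286,60),.03),("pockR",(355,60),.03),("pock far",(320,27),.03)]:
    X=plane("w",u,z,p);print(n,X,rk(X))
X=np.array([.649,-.0579,.229]);q=p["mtx"]@(p["R"]@X+p["t"]);print("tcp px",q[:2]/q[2])
```

```text
cam [0.6405 0.0064 0.3712]
tcp rack [ 0.0043 -0.0055]
tab top front [0.6363 0.0146 0.148 ] [0.0009 0.068 ]
tab l [0.6105 0.0199 0.148 ] [-0.024   0.0766]
tab r [0.66   0.0263 0.148 ] [0.0258 0.0767]
tab back [0.6348 0.027  0.148 ] [0.0009 0.0805]
bar [ 0.6431 -0.0432  0.12  ] [0.0004 0.0098]
knobc [ 0.6401 -0.0076  0.096 ] [0.0019 0.0455]
knobb [ 0.6468 -0.0754  0.096 ] [-0.     -0.0226]
railL0 [0.5717 0.0822 0.122 ] [-0.0547  0.1432]
railR0 [0.6837 0.0966 0.122 ] [0.0581 0.1434]
railL1 [ 0.5922 -0.0873  0.122 ] [-0.0557 -0.0276]
railR1 [ 0.7042 -0.073   0.122 ] [ 0.0572 -0.0274]
pockL [0.5951 0.0663 0.03  ] [-0.0335  0.1245]
pockR [0.6653 0.0754 0.03  ] [0.0373 0.1247]
pock far [0.6259 0.1008 0.03  ] [0.0014 0.1549]
tcp px [322.9095 258.7317]
```

carry_out(commands=[[[0.38,-0.03,0.85,0,0,0],[0.38,-0.03,0.85,0,0,0],[0.38,-0.02,0.85,0,0,0],[0.15,0,0,0,0,0],[0.05,0,0,0,0,0],[0,0,0,0,0,0],[0,0,0,0,0,0]]])

```text
clock: 3.57
position: [0.6378, -0.008, 0.1321]
ee_rot: [0.662, 0.75, 0.001, 0.002]
ft_force: [0.9, 0.5, -0.0]
grip_width: 0.002
grasp_force: 0.0
```

carry_out(commands=[[[0.04,0,0,0,0,0],[0.04,0,0,0,0,0],[0.03,0,0,0,0,0],[0,0,0,0,0,0],[0,0,0,0,0,0]]])

```text
clock: 3.98
position: [0.6359, -0.0025, 0.1295]
ee_rot: [0.661, 0.75, 0.0, 0.0]
ft_force: [-1.7, -0.1, -0.7]
grip_width: -0.001
grasp_force: 0.0
```

carry_out(commands=[[[0.05,0,0.05,0,0,0],[0.05,0,0.04,0,0,0],[0,0,0,0,0,0],[0,0,0,0,0,0]]])

```text
clock: 4.32
position: [0.6352, 0.0017, 0.1255]
ee_rot: [0.661, 0.75, -0.0, -0.0]
ft_force: [0.3, -0.0, -0.1]
grip_width: 0.002
grasp_force: 0.0
```

carry_out(commands=[[[0.04,0,0,0,0,0],[0.04,0,0,0,0,0],[0,0,0,0,0,0],[0,0,0,0,0,0]]])

```text
clock: 4.65
position: [0.635, 0.0041, 0.1257]
ee_rot: [0.661, 0.75, -0.0, 0.0]
ft_force: [-0.2, -2.1, 0.1]
grip_width: 0.001
grasp_force: 1.2
```

carry_out(commands=[[[0.04,0,0,0,0,0],[0.04,0,0,0,0,0],[0.04,0,0,0,0,0],[0,0,0,0,0,0],[0,0,0,0,0,0]]])

```text
clock: 5.07
position: [0.6346, 0.008, 0.1257]
ee_rot: [0.662, 0.75, -0.0, 0.001]
ft_force: [1.7, -4.6, -0.8]
grip_width: -0.001
grasp_force: 2.5
```

carry_out(commands=[[[0.03,0,0,0,0,0],[0,0,0,0,0,0],[0,0,0,0,0,0]]])

```text
clock: 5.32
position: [0.6344, 0.009, 0.1257]
ee_rot: [0.662, 0.75, -0.001, 0.001]
ft_force: [1.2, -5.2, 0.6]
grip_width: -0.001
grasp_force: 2.8
```

carry_out(commands=[[[0.03,0,0,0,0,0],[0,0,0,0,0,0],[0,0,0,0,0,0]]])

```text
clock: 5.57
position: [0.6343, 0.0101, 0.1257]
ee_rot: [0.662, 0.75, -0.001, 0.001]
ft_force: [0.9, -6.3, 0.3]
grip_width: -0.0
grasp_force: 2.9
```

carry_out(commands=[[[0.03,0,0,0,0,0],[0,0,0,0,0,0],[0,0,0,0,0,0]]])

```text
clock: 5.82
position: [0.6342, 0.0112, 0.1257]
ee_rot: [0.662, 0.75, -0.001, 0.001]
ft_force: [0.9, -5.4, -0.5]
grip_width: 0.0
grasp_force: 3.0
```

carry_out(commands=[[[0.03,0,0,0,0,0],[0,0,0,0,0,0],[0,0,0,0,0,0]]])

```text
clock: 6.07
position: [0.634, 0.0124, 0.1257]
ee_rot: [0.662, 0.75, -0.001, 0.001]
ft_force: [0.7, -5.9, -0.4]
grip_width: 0.001
grasp_force: 3.1
```

carry_out(commands=[[[0.03,0,0,0,0,0],[0,0,0,0,0,0],[0,0,0,0,0,0]]])

```text
clock: 6.32
position: [0.6339, 0.0135, 0.1257]
ee_rot: [0.662, 0.75, -0.001, 0.001]
ft_force: [1.2, -6.3, 0.2]
grip_width: 0.001
grasp_force: 3.1
```

Still moving freely, about 1.15 mm per step.

carry_out(commands=[[[0.03,0,0,0,0,0],[0,0,0,0,0,0],[0,0,0,0,0,0]]])

```text
clock: 6.57
position: [0.6337, 0.0146, 0.1257]
ee_rot: [0.662, 0.75, -0.001, 0.001]
ft_force: [1.7, -5.9, -0.0]
grip_width: 0.006
grasp_force: 3.2
```

carry_out(commands=[[[0.03,0,0,0,0,0],[0,0,0,0,0,0],[0,0,0,0,0,0]]])

```text
clock: 6.82
position: [0.6336, 0.0158, 0.1257]
ee_rot: [0.662, 0.75, -0.001, 0.001]
ft_force: [1.1, -6.2, -0.5]
grip_width: 0.0
grasp_force: 3.3
```

carry_out(commands=[[[0.03,0,0,0,0,0],[0,0,0,0,0,0],[0,0,0,0,0,0]]])

```text
clock: 7.07
position: [0.6335, 0.0168, 0.1257]
ee_rot: [0.662, 0.75, -0.001, 0.001]
ft_force: [2.2, -7.5, 0.4]
grip_width: -0.001
grasp_force: 3.5
```

carry_out(commands=[[[0.03,0,0,0,0,0],[0,0,0,0,0,0],[0,0,0,0,0,0]]])

```text
clock: 7.32
position: [0.6334, 0.0175, 0.1257]
ee_rot: [0.662, 0.75, -0.001, 0.001]
ft_force: [1.6, -7.2, -0.5]
grip_width: -0.002
grasp_force: 4.1
```

carry_out(commands=[[[0.03,0,0,0,0,0],[0,0,0,0,0,0],[0,0,0,0,0,0]]])

```text
clock: 7.57
position: [0.6333, 0.0185, 0.1257]
ee_rot: [0.662, 0.75, -0.001, 0.001]
ft_force: [1.3, -9.0, -0.5]
grip_width: 0.003
grasp_force: 4.3
```

carry_out(commands=[[[0.03,0,0,0,0,0],[0,0,0,0,0,0],[0,0,0,0,0,0]]])

```text
clock: 7.82
position: [0.6332, 0.0196, 0.1257]
ee_rot: [0.662, 0.75, -0.001, 0.001]
ft_force: [0.6, -8.4, 0.7]
grip_width: 0.001
grasp_force: 4.4
```

carry_out(commands=[[[0.03,0,0,0,0,0],[0,0,0,0,0,0],[0,0,0,0,0,0]]])

```text
clock: 8.07
position: [0.633, 0.0208, 0.1257]
ee_rot: [0.662, 0.749, -0.001, 0.001]
ft_force: [1.4, -8.6, -0.3]
grip_width: -0.002
grasp_force: 4.5
```

carry_out(commands=[[[0.03,0,0,0,0,0],[0,0,0,0,0,0],[0,0,0,0,0,0]]])

```text
clock: 8.32
position: [0.6329, 0.0215, 0.1257]
ee_rot: [0.662, 0.749, -0.001, 0.001]
ft_force: [1.6, -9.9, -0.0]
grip_width: 0.002
grasp_force: 4.9
```

carry_out(commands=[[[0.03,0,0,0,0,0],[0,0,0,0,0,0],[0,0,0,0,0,0]]])

```text
clock: 8.57
position: [0.6328, 0.0218, 0.1257]
ee_rot: [0.662, 0.749, -0.002, 0.002]
ft_force: [1.8, -12.7, 1.0]
grip_width: -0.005
grasp_force: 6.1
```

The stop is felt: the last step moved only 0.3 mm and added 3 N. I'll back off and let the door follow.

carry_out(commands=[[[-0.1,0,0,0,0,0],[-0.2,0,0,0,0,0],[-0.25,0,0,0,0,0],[-0.25,0,0,0,0,0],[-0.25,0,0,0,0,0],[-0.25,0,-0.1,0,0,0],[-0.25,0,-0.6,0,0,0],[0,0,-0.9,0,0,0],[0,0,-0.9,0,0,0],[0,0,0,0,0,0]]])

```text
clock: 9.4
position: [0.6429, -0.035, 0.2339]
ee_rot: [0.661, 0.75, 0.004, 0.004]
ft_force: [1.3, 1.6, 1.6]
grip_width: -0.001
grasp_force: 0.0
```

Run:
```python
from h import *
o=get_obs();print(o["position"],o["ft_force"])
p=camera_params("wrist");im=camera("wrist");np.savez("w2.npz",**p)
cv2.imwrite("pics/w2.png",im[:,:,::-1])
g=im.astype(int).max(2);m=((g<90)&(np.arange(640)[None]>270)&(np.arange(640)[None]<370)).astype(np.uint8)
n,l,s,c=cv2.connectedComponentsWithStats(m)
print([tuple(x) for x in s[1:] if x[4]>80])
yw=.126
```

```text
[ 0.64285958 -0.03499951  0.23387287] [1.25957068 1.64450313 1.5542111 ]
[(np.int32(271), np.int32(0), np.int32(99), np.int32(59), np.int32(4524)), (np.int32(288), np.int32(161), np.int32(66), np.int32(19), np.int32(1007)), (np.int32(271), np.int32(236), np.int32(99), np.int32(164), np.int32(13350))]
```

View pics/w2.png

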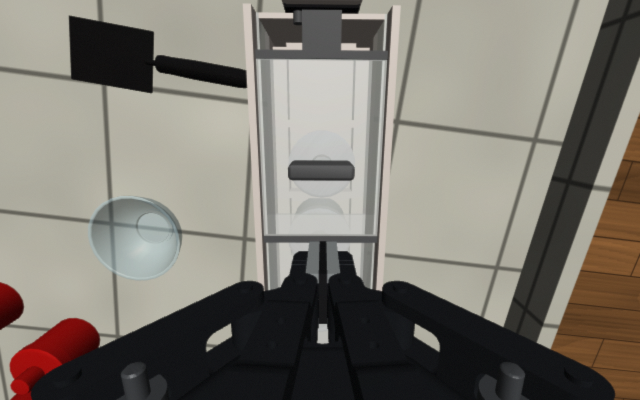

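The latch released. The door's leading edge is at row 53 and the tab at (288–354, 161–180), so the door is about 25–30 mm open. I'll cross over the tab, lower on its +y side and drag.

carry_out(commands=[[[0.75,0,0,0,0,0],[0.75,0,0,0,0,0],[0,0,0.7,0,0,0],[0,0,0.9,0,0,0],[0,0,0.9,0,0,0],[0,0,0.18,0,0,0],[0,0,0,0,0,0],[-0.1,0,0,0,0,0],[-0.1,0,0,0,0,0],[-0.1,0,0,0,0,0],[-0.2,0,0,0,0,0]]])

```text
clock: 10.37
position: [0.6348, 0.0046, 0.1183]
ee_rot: [0.661, 0.751, 0.0, -0.0]
ft_force: [-1.8, 2.6, -0.6]
grip_width: -0.002
grasp_force: 1.0
```

carry_out(commands=[[[-0.3,0,0,0,0,0],[-0.3,0,0,0,0,0],[-0.3,0,0,0,0,0],[-0.3,0,0,0,0,0],[-0.3,0,0,0,0,0],[-0.3,0,0,0,0,0],[-0.3,0,0,0,0,0],[-0.15,0,0,0,0,0],[-0.08,0,0,0,0,0],[0,0,0,0,0,0],[0.1,0,0,0,0,0],[0.1,0,-0.5,0,0,0],[0,0,-0.9,0,0,0],[0,0,-0.9,0,0,0],[0,0,0,0,0,0]]])

```text
clock: 11.62
position: [0.6487, -0.0785, 0.2185]
ee_rot: [0.66, 0.751, 0.003, 0.004]
ft_force: [0.4, 0.7, 1.2]
grip_width: 0.0
grasp_force: 0.0
```

Run:
```python
from h import *
o=get_obs();print(o["position"],o["ft_force"])
cv2.imwrite("pics/t2.png",cv2.resize(camera("side")[150:280,300:440,::-1],None,fx=4,fy=4))
```

```text
[ 0.64874906 -0.07850865  0.21853884] [0.39329392 0.6970913  1.15856403]
```

View pics/t2.png

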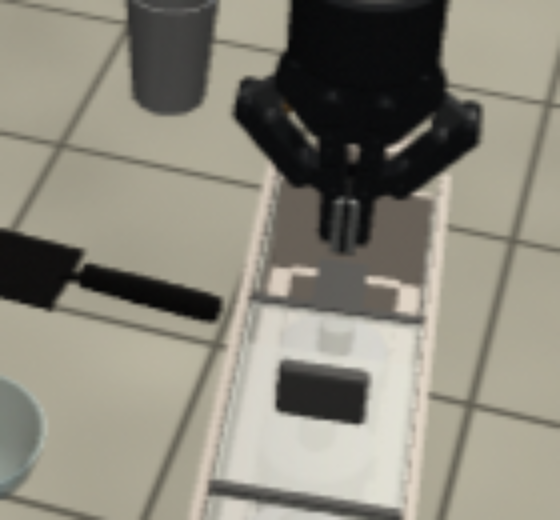

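The door is about 125 mm open, with the tab over tin_c and the pocket uncovered. Next I'll go to the tin and look from slightly to one side.

carry_out(commands=[[[-0.71,-0.65,0,0,0,0],[-0.71,-0.65,0,0,0,0],[-0.71,-0.65,0,0,0,0],[-0.71,-0.65,0,0,0,0],[-0.71,-0.65,0,0,0,0],[-0.71,-0.65,0,0,0,0],[-0.71,-0.65,0,0,0,0],[-0.71,-0.65,0,0,0,0],[-0.71,-0.65,0,0,0,0],[0,0,0,0,0,0],[0,0,0,0,0,0]]], hand=0)

```text
clock: 12.58
position: [0.4442, -0.3651, 0.2098]
ee_rot: [0.663, 0.749, -0.0, -0.0]
ft_force: [-0.8, 0.3, 0.2]
grip_width: 0.499
grasp_force: 0.0
```

Run:
```python
from h import *
o=get_obs();print(o["position"],o["ee_rot"],o["grip_width"])
p=camera_params("wrist");im=camera("wrist");np.savez("w3.npz",**p)
cv2.imwrite("pics/w3.png",im[:,:,::-1])
q=p["mtx"]@(p["R"]@np.array([.443,-.3145,.088])+p["t"]);print("expected knob top px",q[:2]/q[2])
```

```text
[ 0.44420247 -0.36506339  0.20978694] [ 6.62586648e-01  7.48985101e-01 -4.04483222e-04 -2.96894762e-04] 0.4994203627248423
expected knob top px [328.55804097 143.20391963]
```

View pics/w3.png

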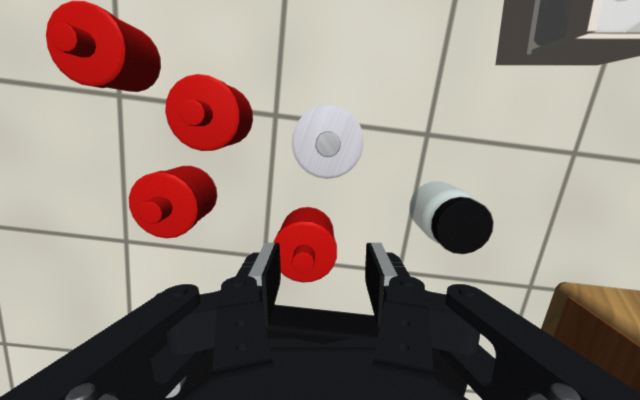

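The knob is at (328,144), just where expected. I'll move over it, go down and grip.

carry_out(commands=[[[0.63,0.06,0,0,0,0],[0.63,0.06,0,0,0,0],[0,0,0.8,0,0,0],[0,0,0.9,0,0,0],[0,0,0.9,0,0,0],[0,0,0.5,0,0,0],[0,0,0.3,0,0,0],[0,0,0,0,0,0],[0,0,0,0,0,0],[0,0,0,0,0,0]]])

```text
clock: 13.47
position: [0.4457, -0.3127, 0.0762]
ee_rot: [0.661, 0.751, 0.0, 0.001]
ft_force: [0.2, 0.2, 0.2]
grip_width: 0.501
grasp_force: 0.0
```

carry_out(commands=[[[-0.04,-0.06,0.1,0,0,0],[0,0,0.07,0,0,0],[0,0,0,0,0,0],[0,0,0,0,0,0]]])

```text
clock: 13.8
position: [0.442, -0.3148, 0.0679]
ee_rot: [0.661, 0.75, -0.0, 0.0]
ft_force: [0.2, -0.1, -0.3]
grip_width: 0.496
grasp_force: 0.0
```

carry_out(commands=[[[0,0,0,0,0,0],[0,0,0,0,0,0],[0,0,0,0,0,0],[0,0,0,0,0,0],[0,0,0,0,0,0],[0,0,0,0,0,0]]], hand=1, force=45)

```text
clock: 14.3
position: [0.4422, -0.3148, 0.0681]
ee_rot: [0.661, 0.75, -0.0, 0.0]
ft_force: [-2.1, 1.2, 6.4]
grip_width: 0.235
grasp_force: 43.9
```

Gripped at about 20 mm with 44 N. I'll lift, carry and look at the pocket from just short of it.

carry_out(commands=[[[0,0,-0.1,0,0,0],[0,0,-0.4,0,0,0],[0,0,-0.9,0,0,0],[0,0,-0.9,0,0,0],[0,0,-0.9,0,0,0],[0,0,-0.9,0,0,0],[0,0,-0.5,0,0,0],[0.35,0.3,0,0,0,0],[0.7,0.55,0,0,0,0],[0.7,0.55,0,0,0,0],[0.7,0.55,0,0,0,0],[0.7,0.55,0,0,0,0],[0.7,0.55,0,0,0,0],[0.7,0.55,0,0,0,0],[0.7,0.55,0,0,0,0],[0.7,0.55,0,0,0,0],[0.7,0.55,0,0,0,0],[0.65,0.55,0,0,0,0],[0.3,0.15,0,0,0,0],[0,0,0,0,0,0]]])

```text
clock: 15.97
position: [0.64, 0.0221, 0.251]
ee_rot: [0.659, 0.752, 0.001, -0.001]
ft_force: [-0.3, -0.1, -1.7]
grip_width: 0.235
grasp_force: 44.5
```

carry_out(commands=[[[0,0,0,0,0,0],[0,0,0,0,0,0]]])

```text
clock: 16.13
position: [0.6396, 0.0154, 0.2514]
ee_rot: [0.662, 0.75, -0.001, 0.0]
ft_force: [0.3, -0.5, -2.1]
grip_width: 0.236
grasp_force: 44.5
```

Run:
```python
from h import *
o=get_obs();print(o["position"],o["ee_rot"],o["grip_width"])
p=camera_params("wrist");im=camera("wrist");np.savez("w4.npz",**p)
cv2.imwrite("pics/w4.png",im[:,:,::-1])
```

```text
[0.6395622  0.01543581 0.25144576] [ 6.61517663e-01  7.49929355e-01 -5.74528949e-04  1.15237279e-04] 0.23574901136971188
```

View pics/w4.png

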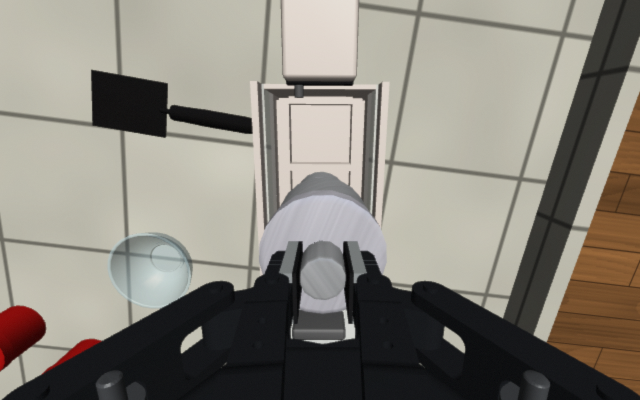

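The pocket shows as the rectangle x 290–352, y 104–163. The tin hangs upright between the fingers.

Run:
```python
from h import *
np.set_printoptions(precision=4,suppress=True)
p=dict(np.load("w4.npz"))
for z in(.008,.03):
    P=[plane("w",u,z,p) for u in((290,104),(352,104),(352,163),(290,163))]
    print(z,np.linalg.norm(P[0]-P[1]),np.linalg.norm(P[1]-P[2]),np.mean(P,0))
P=[plane("w",u,.122,p) for u in((252,84),(388,84))];print(P,np.mean(P,0))
d=np.mean([plane("w",u,.008,p) for u in((290,104),(352,104),(352,163),(290,163))],0)[:2]-get_obs()["position"][:2]
o=get_obs();yw=2*np.arctan2(o["ee_rot"][1],o["ee_rot"][0]);print("tool xy",d@[np.cos(yw),np.sin(yw)],d@[np.sin(yw),-np.cos(yw)])
```

```text
0.008 0.07431244922599027 0.07053942949952267 [0.631  0.0689 0.008 ]
0.03 0.07006944415608031 0.06651185188483741 [0.631  0.0695 0.03  ]
[array([0.5692, 0.1054, 0.122 ]), array([0.6813, 0.1194, 0.122 ])] [0.6252 0.1124 0.122 ]
tool xy 0.05452239173048426 -0.0018942114407340311
```

carry_out(commands=[[[0.5,-0.03,0,0,0,0],[0.5,-0.02,0,0,0,0],[0.33,0,0,0,0,0],[0,0,0.4,0,0,0],[0,0,0.7,0,0,0],[0,0,0.7,0,0,0],[0,0,0.7,0,0,0],[0,0,0.4,0,0,0],[0,0,0.2,0,0,0],[0,0,0,0,0,0],[0,0,0,0,0,0],[0,0,0,0,0,0]]])

```text
clock: 17.18
position: [0.632, 0.0694, 0.1294]
ee_rot: [0.661, 0.75, 0.001, 0.001]
ft_force: [-0.0, 0.6, -2.6]
grip_width: 0.233
grasp_force: 44.5
```

carry_out(commands=[[[-0.03,-0.03,0.2,0,0,0],[0,0,0.2,0,0,0],[0,0,0.2,0,0,0],[0,0,0.2,0,0,0],[0,0,0.15,0,0,0],[0,0,0,0,0,0],[0,0,0,0,0,0]]])

```text
clock: 17.77
position: [0.6298, 0.0682, 0.0891]
ee_rot: [0.661, 0.75, -0.0, -0.0]
ft_force: [-0.5, -0.4, -2.1]
grip_width: 0.239
grasp_force: 44.8
```

The foot is about 21 mm above the ledge, inside the ribs with no contact. I'll lower the last 13 mm slowly.

carry_out(commands=[[[0,0,0.1,0,0,0],[0,0,0.1,0,0,0],[0,0,0.06,0,0,0],[0,0,0,0,0,0],[0,0,0,0,0,0]]])

```text
clock: 18.18
position: [0.63, 0.0681, 0.0791]
ee_rot: [0.661, 0.75, -0.0, -0.0]
ft_force: [-0.0, 0.3, -2.3]
grip_width: 0.233
grasp_force: 44.8
```

carry_out(commands=[[[0,0,0.03,0,0,0],[0,0,0.03,0,0,0],[0,0,0,0,0,0],[0,0,0,0,0,0]]])

```text
clock: 18.52
position: [0.6301, 0.0681, 0.0769]
ee_rot: [0.661, 0.75, -0.0, 0.0]
ft_force: [-0.1, -0.2, -2.5]
grip_width: 0.235
grasp_force: 44.8
```

carry_out(commands=[[[0,0,0.03,0,0,0],[0,0,0.02,0,0,0],[0,0,0,0,0,0],[0,0,0,0,0,0]]])

```text
clock: 18.85
position: [0.6303, 0.0685, 0.0761]
ee_rot: [0.661, 0.75, 0.0, 0.0]
ft_force: [-4.8, 0.8, 8.9]
grip_width: 0.24
grasp_force: 45.7
```

The tin is seated: contact came at the expected height. I'll release and rise.

carry_out(commands=[[[0,0,0,0,0,0],[0,0,0,0,0,0],[0,0,0,0,0,0],[0,0,0,0,0,0]]], hand=0.05)

```text
clock: 19.18
position: [0.6302, 0.0679, 0.0748]
ee_rot: [0.661, 0.75, -0.0, 0.0]
ft_force: [-0.4, 0.6, -0.8]
grip_width: 0.472
grasp_force: 0.0
```

carry_out(commands=[[[0,0,-0.2,0,0,0],[0,0,-0.5,0,0,0],[0,0,-0.9,0,0,0],[0,0,-0.9,0,0,0],[0,0,-0.9,0,0,0],[0,0,-0.6,0,0,0],[-0.6,0,0,0,0,0],[-0.8,0,0,0,0,0],[-0.6,0,0,0,0,0],[0,0,0,0,0,0],[0,0,0,0,0,0]]])

```text
clock: 20.1
position: [0.6403, -0.0132, 0.2352]
ee_rot: [0.662, 0.749, -0.0, 0.0]
ft_force: [0.9, -0.0, 0.2]
grip_width: 0.471
grasp_force: 0.0
```

Run:
```python
from h import *
o=get_obs();print(o["position"],o["ee_rot"])
p=camera_params("wrist");im=camera("wrist");np.savez("w5.npz",**p)
cv2.imwrite("pics/w5.png",im[:,:,::-1])
```

```text
[ 0.64030181 -0.01319701  0.23519142] [ 6.62223712e-01  7.49306158e-01 -1.22654336e-04  1.50018913e-04]
```

View pics/w5.png

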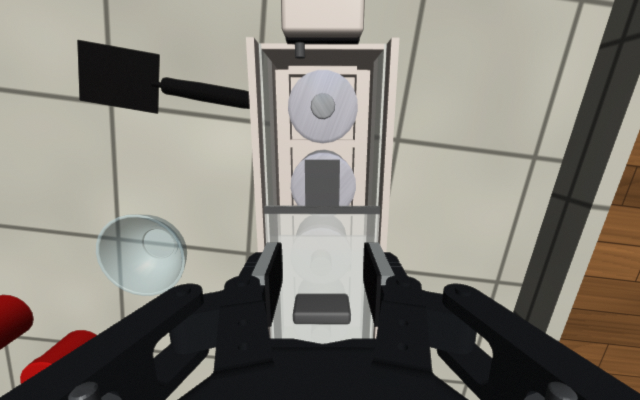

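The tin stands upright in the pocket, knob at (322,104), and the tab is at (293–350, 295–323). I'll go behind the tab with the fingers shut and push the door shut.

carry_out(commands=[[[-0.9,0,0,0,0,0],[-0.9,0,0,0,0,0],[-0.9,0,0,0,0,0],[-0.4,0,0,0,0,0],[0,0,0.6,0,0,0],[0,0,0.9,0,0,0],[0,0,0.9,0,0,0],[0,0,0.35,0,0,0],[0,0,0,0,0,0],[0,0,0,0,0,0]]], hand=1)

```text
clock: 20.98
position: [0.6562, -0.1332, 0.1259]
ee_rot: [0.661, 0.751, 0.0, -0.0]
ft_force: [-0.4, -0.3, 1.6]
grip_width: 0.004
grasp_force: 0.0
```

carry_out(commands=[[[0.15,0,0,0,0,0],[0.15,0,0,0,0,0],[0.15,0,0,0,0,0],[0.15,0,0,0,0,0],[0,0,0,0,0,0]]])

```text
clock: 21.4
position: [0.6531, -0.1081, 0.1259]
ee_rot: [0.66, 0.751, 0.001, 0.0]
ft_force: [0.7, -0.2, 0.1]
grip_width: -0.004
grasp_force: 0.0
```

carry_out(commands=[[[0.15,0,0,0,0,0],[0.25,0,0,0,0,0],[0.25,0,0,0,0,0],[0.25,0,0,0,0,0],[0.25,0,0,0,0,0],[0.25,0,0,0,0,0],[0.25,0,0,0,0,0],[0.15,0,0,0,0,0],[0.1,0,0,0,0,0],[0,0,0,0,0,0]]])

```text
clock: 22.23
position: [0.6428, -0.0333, 0.1248]
ee_rot: [0.66, 0.751, 0.0, -0.001]
ft_force: [0.0, 0.3, 0.4]
grip_width: -0.0
grasp_force: 0.0
```

carry_out(commands=[[[0.1,0,0,0,0,0],[0.1,0,0,0,0,0],[0.1,0,0,0,0,0],[0.1,0,0,0,0,0],[0.1,0,0,0,0,0],[0,0,0,0,0,0],[0,0,0,0,0,0]]])

```text
clock: 22.82
position: [0.6405, -0.0151, 0.1247]
ee_rot: [0.661, 0.75, -0.0, -0.0]
ft_force: [0.5, -3.0, -1.3]
grip_width: -0.001
grasp_force: 1.1
```

carry_out(commands=[[[0.1,0,0,0,0,0],[0.1,0,0,0,0,0],[0.1,0,0,0,0,0],[0.1,0,0,0,0,0],[0.08,0,0,0,0,0],[0,0,0,0,0,0],[0,0,0,0,0,0]]])

```text
clock: 23.4
position: [0.6383, 0.0034, 0.1247]
ee_rot: [0.661, 0.75, -0.0, 0.0]
ft_force: [0.6, -4.6, -2.7]
grip_width: 0.001
grasp_force: 2.2
```

carry_out(commands=[[[0.05,0,0,0,0,0],[0.05,0,0,0,0,0],[0,0,0,0,0,0],[0,0,0,0,0,0]]])

```text
clock: 23.73
position: [0.6378, 0.007, 0.1248]
ee_rot: [0.661, 0.75, -0.0, 0.0]
ft_force: [1.2, -4.6, -2.3]
grip_width: -0.0
grasp_force: 2.6
```

carry_out(commands=[[[0.04,0,0,0,0,0],[0.03,0,0,0,0,0],[0,0,0,0,0,0],[0,0,0,0,0,0]]])

```text
clock: 24.07
position: [0.6375, 0.0096, 0.1248]
ee_rot: [0.661, 0.75, -0.0, 0.0]
ft_force: [2.5, -5.8, -2.4]
grip_width: -0.001
grasp_force: 2.7
```

carry_out(commands=[[[0.03,0,0,0,0,0],[0,0,0,0,0,0],[0,0,0,0,0,0]]])

```text
clock: 24.32
position: [0.6374, 0.0107, 0.1248]
ee_rot: [0.661, 0.75, -0.0, 0.0]
ft_force: [2.3, -5.0, -2.2]
grip_width: 0.003
grasp_force: 2.9
```

carry_out(commands=[[[0.03,0,0,0,0,0],[0,0,0,0,0,0],[0,0,0,0,0,0]]])

```text
clock: 24.57
position: [0.6373, 0.0118, 0.1248]
ee_rot: [0.661, 0.75, -0.0, 0.0]
ft_force: [2.0, -6.1, -2.9]
grip_width: 0.002
grasp_force: 3.0
```

carry_out(commands=[[[0.03,0,0,0,0,0],[0,0,0,0,0,0],[0,0,0,0,0,0]]])

```text
clock: 24.82
position: [0.6371, 0.0129, 0.1248]
ee_rot: [0.661, 0.75, -0.0, 0.0]
ft_force: [1.2, -6.1, -3.2]
grip_width: 0.005
grasp_force: 3.1
```

carry_out(commands=[[[0.03,0,0,0,0,0],[0,0,0,0,0,0],[0,0,0,0,0,0]]])

```text
clock: 25.07
position: [0.637, 0.0141, 0.1248]
ee_rot: [0.661, 0.75, -0.0, 0.0]
ft_force: [1.9, -6.1, -2.8]
grip_width: -0.002
grasp_force: 3.1
```

carry_out(commands=[[[0.03,0,0,0,0,0],[0,0,0,0,0,0],[0,0,0,0,0,0]]])

```text
clock: 25.32
position: [0.6368, 0.0152, 0.1248]
ee_rot: [0.662, 0.75, -0.0, 0.0]
ft_force: [2.6, -6.2, -3.4]
grip_width: -0.0
grasp_force: 3.2
```

carry_out(commands=[[[0.03,0,0,0,0,0],[0,0,0,0,0,0],[0,0,0,0,0,0]]])

```text
clock: 25.57
position: [0.6367, 0.0163, 0.1248]
ee_rot: [0.662, 0.75, -0.0, 0.001]
ft_force: [0.8, -7.4, -3.3]
grip_width: -0.001
grasp_force: 3.3
```

carry_out(commands=[[[0.03,0,0,0,0,0],[0,0,0,0,0,0],[0,0,0,0,0,0]]])

```text
clock: 25.82
position: [0.6366, 0.0173, 0.1248]
ee_rot: [0.662, 0.75, -0.001, 0.001]
ft_force: [2.0, -7.6, -2.0]
grip_width: -0.0
grasp_force: 3.6
```

carry_out(commands=[[[0.03,0,0,0,0,0],[0,0,0,0,0,0],[0,0,0,0,0,0]]])

```text
clock: 26.07
position: [0.6365, 0.018, 0.1248]
ee_rot: [0.662, 0.75, -0.001, 0.001]
ft_force: [2.1, -7.6, -3.2]
grip_width: 0.0
grasp_force: 4.1
```

carry_out(commands=[[[0.03,0,0,0,0,0],[0,0,0,0,0,0],[0,0,0,0,0,0]]])

```text
clock: 26.32
position: [0.6363, 0.0194, 0.1248]
ee_rot: [0.662, 0.75, -0.001, 0.001]
ft_force: [2.4, -7.4, -3.1]
grip_width: -0.001
grasp_force: 3.9
```

carry_out(commands=[[[0.03,0,0,0,0,0],[0,0,0,0,0,0],[0,0,0,0,0,0]]])

```text
clock: 26.57
position: [0.6362, 0.0207, 0.1248]
ee_rot: [0.662, 0.75, -0.001, 0.001]
ft_force: [1.6, -6.9, -2.8]
grip_width: 0.002
grasp_force: 3.7
```

carry_out(commands=[[[0.03,0,0,0,0,0],[0,0,0,0,0,0],[0,0,0,0,0,0]]])

```text
clock: 26.82
position: [0.636, 0.0218, 0.1248]
ee_rot: [0.662, 0.75, -0.001, 0.001]
ft_force: [1.5, -7.0, -2.8]
grip_width: 0.002
grasp_force: 3.9
```

carry_out(commands=[[[0.02,0,0,0,0,0],[0,0,0,0,0,0],[0,0,0,0,0,0]]])

```text
clock: 27.07
position: [0.636, 0.0219, 0.1248]
ee_rot: [0.662, 0.75, -0.001, 0.001]
ft_force: [1.4, -9.8, -1.8]
grip_width: 0.006
grasp_force: 4.8
```

The stop is felt again at the same place. I'll back off slowly so the door settles latched.

carry_out(commands=[[[-0.1,0,0,0,0,0],[-0.1,0,0,0,0,0],[-0.1,0,0,0,0,0],[-0.1,0,0,0,0,0],[-0.1,0,0,0,0,0],[-0.1,0,0,0,0,0],[-0.2,0,0,0,0,0],[-0.25,0,0,0,0,0],[-0.25,0,0,0,0,0],[-0.25,0,0,0,0,0],[-0.25,0,-0.1,0,0,0],[0,0,-0.8,0,0,0],[0,0,-0.9,0,0,0],[0,0,-0.8,0,0,0],[0,0,0,0,0,0],[0,0,0,0,0,0]]])

```text
clock: 28.4
position: [0.6458, -0.0474, 0.2314]
ee_rot: [0.661, 0.75, 0.001, 0.002]
ft_force: [0.5, 0.5, -1.2]
grip_width: 0.0
grasp_force: 0.0
```

Run:
```python
from h import *
np.set_printoptions(precision=4,suppress=True)
def tab(im,p):
    g=im.astype(int).max(2);c=np.arange(640)[None]
    m=((g<90)&(c>270)&(c<370)&(np.arange(400)[:,None]<235)).astype(np.uint8)
    n,l,s,ce=cv2.connectedComponentsWithStats(m)
    for a in s[1:]:
        if a[4]>300:
            X=plane("w",(a[0]+a[2]/2,a[1]+a[3]),.148,p);d=X[:2]-[.644,-.053];print(a,"front rack y",d@[-.1257,.992])
print("w2");tab(cv2.imread("pics/w2.png"),dict(np.load("w2.npz")))
print("w1");tab(cv2.imread("pics/w1.png"),dict(np.load("w1.npz")))
print(get_obs()["position"],get_obs()["ft_force"])
p=camera_params("wrist");im=camera("wrist");print("now");tab(im,p);print(get_obs()["clock"])
for n in("top","side"):
    a=cv2.imread(f"pics/{n}0.png");b=camera(n)[:,:,::-1];d=(cv2.absdiff(a,b).max(2)>40).astype(np.uint8)
    k,l,s,c=cv2.connectedComponentsWithStats(d);print(n,[x.tolist() for x in s[1:] if x[4]>25])
```

```text
w2
[ 271    0   99   59 4524] front rack y 0.12678464982353554
[ 288  161   66   19 1007] front rack y 0.04309679143955675
w1
[ 282   95   72   19 1056] front rack y 0.06733245868354197
[271 184  99   7 607] front rack y 0.012322956553798618
[ 0.6458 -0.0474  0.2314] [ 0.4781  0.5192 -1.1628]
now
[285 112  70  16 880] front rack y 0.06834213295305538
[271 195  99   7 586] front rack y 0.013825619878146142
28.45
top [[346, 67, 14, 7, 29], [316, 74, 81, 150, 2389], [343, 120, 37, 36, 778], [341, 192, 10, 31, 58], [347, 192, 15, 8, 39], [408, 200, 5, 13, 44], [351, 213, 81, 159, 3351], [522, 289, 118, 40, 2483], [609, 308, 31, 16, 47], [328, 313, 86, 87, 4346], [414, 331, 5, 37, 114], [512, 330, 59, 63, 2154], [571, 330, 13, 53, 543], [321, 334, 11, 9, 52], [289, 338, 16, 20, 135], [304, 338, 10, 12, 54], [632, 348, 8, 6, 26], [414, 352, 104, 48, 1652], [619, 356, 21, 10, 30], [289, 359, 9, 13, 38], [313, 358, 17, 17, 151], [585, 364, 26, 16, 47], [324, 381, 12, 19, 66], [540, 384, 32, 16, 298], [301, 387, 20, 13, 103], [339, 387, 22, 13, 159]]
side [[0, 0, 46, 86, 1281], [45, 0, 19, 28, 218], [188, 0, 11, 10, 52], [208, 0, 71, 31, 1199], [263, 0, 7, 18, 65], [282, 0, 31, 40, 698], [378, 4, 19, 12, 79], [399, 6, 31, 14, 69], [308, 9, 23, 20, 278], [333, 15, 30, 18, 392], [295, 20, 142, 172, 8568], [253, 22, 11, 21, 68], [251, 27, 6, 15, 38], [278, 26, 8, 21, 70], [288, 30, 6, 19, 52], [62, 32, 26, 63, 255], [429, 32, 7, 10, 44], [148, 71, 14, 10, 53], [150, 98, 19, 25, 220], [108, 105, 21, 25, 141], [169, 105, 8, 24, 98], [112, 127, 6, 13, 36], [182, 142, 5, 20, 50], [152, 146, 23, 12, 146], [128, 152, 21, 10, 133], [120, 163, 9, 10, 48], [381, 192, 14, 9, 86], [0, 263, 41, 78, 1746], [251, 308, 12, 11, 98], [242, 317, 33, 29, 553], [0, 353, 10, 19, 120]]
```

```bash
python3 -c "from workcell import *; print(hand_in())"
```

```text
the job is handed in; nothing more can be done
None
```

The tin is upright and fully down in the empty pocket. The door is shut and pressed home, and its tab has settled within about 1 mm of where it started, so it reads as latched. I handed the job in at about 28.6 s of the 72 s allowed, with the gripper clear of everything.

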